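# Register a bored blank and hold a non-contact probe in its bore

## Task

Slide the square aluminium blank over the fixture's base until its edges lie snug against both stop rails, without lifting it. Then draw the bore probe out of its stand and lower it upright into the blank's bore, without its ever touching the blank or the fixture, until the red band on the stem is level with the top of the blank. Finish still holding the probe there, still and centred in the bore, and leave the things lying about where they are.

Things in the scene. Friction and masses are not known exactly. Their poses are not given: they have to be found in the camera images.
- fixture: dark steel fixture, fixed: base 130 x 130 mm, top face 30 mm above the desk. Origin at the centre of its underside, z up. Two bright stop rails, 13 mm high, stand on its own +x and +y sides, inner faces at x = +40 mm and y = +40 mm in its frame. At x = y = +15 mm an open well of 34 mm diameter goes down to the desk, under the bore of a registered blank. Yaw within 0.35 rad
- seat (a point): point on the fixture base's top face (30 mm above the desk, x = y = +15 mm in the fixture's frame), axes as the fixture's: the centre of the blank's underside comes to lie here when two edges of the blank touch both rails
- blank: bright aluminium block, 50 x 50 x 20 mm tall, about 0.12 kg, loose, flat on the fixture's base about 18 to 37 mm short of each rail, turned up to 0.2 rad relative to the fixture. A bore of 24 mm diameter goes straight down through its centre. Origin at the centre of its underside, x and y along its edges, z up
- blank_center (a point): centre of the blank, half-way up (10 mm above its underside), on the axis of the bore
- stand: fixed upright stand: grey foot 74 x 60 x 10 mm, white column 40 x 40 mm, its top 85 mm above the desk, with an upright through hole of 14 mm in which the stem of the probe hangs. Origin at the centre of the underside
- probe_grip (a point): centre of the probe's grip: a black upright square bar, 20 x 20 mm and 50 mm tall, whose flats face this point's x and y axes. At the start it is 29 mm above the top of the stand. A small grey cap stands 1 mm above the grip's top
- probe_tip (a point): lower end of the probe's stem, on its axis, 104 mm below the centre of the grip. A red band, 4 mm wide, goes round the stem 30 mm above the tip; when it is level with the top of the blank the tip is 10 mm below the blank's underside, in the fixture's well
- probe: the bore probe as a whole, loose, about 0.1 kg, upright in the stand at the start. From the top: black grip, 50 mm tall; steel collar, 28 mm diameter, 4 mm thick, that rests on the stand; straight steel stem, 8 mm diameter, 75 mm long. Origin at the lower end of the stem, z up along it
- ring_gauge: knurled steel ring, 46 mm across, 16 mm tall; a bystander, to be left alone. Origin at its underside
- sample_dish: covered glass dish, 64 mm across, 14 mm tall; a bystander, to be left alone. Origin at its underside
- gauge_block_0: small steel gauge block, 9 x 35 x 20 mm; a bystander, to be left alone. Origin at its underside
There are look-alikes about, which are no part of the job. What is shaped like the blank but blue is not meant.

How it is judged:
On the way, in this order (a step that is already met when the one before it is completed fails the run):
1. the blank lies flat against both stop rails while the probe still hangs in its stand (x of blank in the frame of seat between -0.002 and 0.002 m and y of blank in the frame of seat between -0.002 and 0.002 m and angle between the x axis of blank and the x axis of fixture, either way round below 0.05 rad and height (world z) of probe_tip below 0.03 m), for 0.2 s.
2. the probe is drawn up out of the stand (height (world z) of probe_tip above 0.08 m and contact force between probe and stand below 0.1 N), for 0.1 s.
At the end, for the whole second after the job is handed in: Blank flat, both edges within 2 mm of the rails, square to 0.05 rad. Probe held by the fingers alone, still, upright to 0.09 rad, tip within 4 mm of the bore's axis and 4 to 16 mm below the blank's underside (red band level with its top within 6 mm), touching neither blank nor fixture (x of blank in the frame of seat between -0.002 and 0.002 m and y of blank in the frame of seat between -0.002 and 0.002 m and angle between the x axis of blank and the x axis of fixture, either way round below 0.05 rad and z of probe_tip in the frame of blank between -0.016 and -0.004 m and angle between blank's own z axis and vertical below 0.05 rad and horizontal distance between probe_tip and blank_center below 0.004 m and angle between probe's own z axis and vertical below 0.09 rad and linear speed of each of probe, blank below 0.02 m/s and contact force between probe and the fingers above 1 N and contact force between probe and blank below 0.2 N and contact force between probe and fixture below 0.2 N); the arm keeps its last pose, push and grip.
It fails at once if the probe touches the blank or the fixture (contact force between probe and blank above 0.2 N or contact force between probe and fixture above 0.2 N).
It fails at once if the blank is lifted off the fixture's base or knocked off it (z of blank in the frame of fixture above 0.038 m or z of blank in the frame of fixture below 0.024 m).
It fails at once if a bystander is moved by more than 20 mm (distance of any of ring_gauge, sample_dish, gauge_block_0 from where it was at the start of the episode above 0.02 m).
It also fails if it takes over 72 s, if anything falls off the work surface, if the arm or the gripper's body presses on something with over 40 N, if the wrist force passes 120 N, or if a joint passes its speed limit or range.

## Robot

A 7-joint arm with a two-finger parallel gripper is mounted at the origin on a cart in front of the work surface, level with it; the furniture and walls round the work are solid. World frame = base frame: x ahead of the robot, y to its left, z up, the work surface at z = 0. Lengths are in m, angles in rad, forces in N, time in s.
With the tool pointing down it reaches from about 0.4 to 0.85 m from the base axis. Payload 10.4 kg.
Tool frame: the origin (TCP) lies at the very end of the fingers, on their centre line; the grasp point (between the pads) lies 19 mm behind it; z points along the fingers, x is the direction in which the jaws open and shut, and the axes are right-handed (so a half turn about z gives the same grasp; the last joint's range is limited). The gripper opens to 85 mm and grips with 20 to 120 N. Pads are 22 mm wide; open, the fingers measure 114 mm over their backs; the gripper's body (76 mm by 85 mm) begins 54 mm behind the grasp point. The pads swing forward as they close: fully open they stand 13 mm farther back than shut.
Start: joints at [1.286, 0.332, -0.065, 1.46, 0.022, 1.35, -0.088], TCP at [0.162, -0.604, 0.231] pointing down, gripper open.
Joint ranges: [-2.6, 2.6], [-0.5, 2.12], [-1.47, 1.34], [0.16, 2.42], [-1.27, 4.41], [0.06, 2.06], [-2.6, 2.6]. Speed limits (rad/s): [2.22, 2.22, 2.79, 2.79, 3.14, 3.14, 3.14].

## Interface

Orientations are given as a unit quaternion [w, x, y, z].
In Python, from station import manip, optics, models gives the robot as it stands. The module is installed in compiled form; this text tells all that it offers.
- The arm moves only by the tool arm_command, never from a script. Its argument "commands" is a list that holds one entry, the list of rows, each a list of 7 numbers: the finger opening in cm, from 0 to 8.54, then the shift along the tool's x, y, z in cm, then the turn, a rotation vector about the tool's x, y, z in degrees. A call has 1 to 8 rows; each row is the pose to reach, as a shift and turn from the pose commanded when the call began, along the tool's axes at that moment; what a row does not reach only later rows make up. A row lasts 1/10 s, in which the tool goes at most 50 mm and 8.59 degrees, less where a joint would pass 70% of its speed; a pose out of reach is approached as far as the arm can. A call with a gripper value outside its range is refused whole. The fingers move at their own pace and stop on an object; the grip force is fixed at half the most. Time passes only in rows, so rows that repeat a pose let the fingers close. It gives the time, the measured TCP pose, the force and the opening at its end, in the units of the state.
- manip.state(): the state, without advancing time (a new reading comes with each control period).
- optics.camera(name): name is "side" or "top"; returns a dict with "frame" (400x640x3 uint8, red, green, blue), "mtx" (3x3 intrinsics, pixels), "R" (3x3) and "t" (3): a world point X has camera coordinates R X + t. Camera axes: x right, y down, z forward; pixel columns grow to the right and rows downward; lengths in m; the calibration is good to about 2 mm. A picture is of the moment at which its call begins. There is no depth.
- manip.hand_in(): hands the job in, once; it reports no verdict.
Trained networks look in a picture, given as the dict that the camera call returned (one of the last four; its "shot" number tells which), for a name from the list of things; names that differ only in an ending like _2 or _b are one class to them, and where a whole thing is asked for, a point or a joint stands for the part that bears it (a point fixed in the world has none). Each returns a list of dicts, best first, with "p" (0 to 1); they miss things now and then, are a little off and sometimes report something else, mostly with a low value. They report only what shows in the picture. A call takes as long as a camera call. They do not tell look-alikes from the thing itself.
- models.find_in(picture, label): "box" ([left, top, right, bottom] in pixels, round what is visible of it).
- models.tip_of(picture, label): "point" ([column, row] in pixels: a listed point, or the origin of a listed thing).
The state is a dict: "clock": time; "joints": joint angles; "qd": joint speeds; "tau": joint torques, N m; "eef_pos": TCP position; "eef_rot": TCP orientation; "contact_force": force on the tool from outside, world axes, zero at the start; "moment": the same for the moment, N m; "finger_gap": finger opening in m.
Only numpy, scipy, OpenCV 4.12 (cv2) and the standard library are available. Lean on these libraries where they do the work, as an engineer would, in place of code of your own. Each camera call takes 0.05 s, during which the arm holds its last target.

## Working session

There is one attempt and no reset: what is moved stays moved. The work goes in short steps, Python scripts to look and compute and a tool call to move; the robot and the scene stay as the last step left them, time stands still between calls to the robot, and variables do not carry over. Pictures are saved under pics/ and viewed, and the job is handed in when it is done.

Besides the shell and the picture viewer there is one more tool, called after ">>>" as name([rows], argument=value, ...), one row to a line, values as JSON. arm_command: Moves the arm, as the interface text tells. Its arguments: {"type":"object","properties":{"commands":{"type":"array"}},"required":["commands"]}

```bash
mkdir -p pics; ls; cat > h.py <<'E'
import numpy as np, cv2
from station import manip, optics, models
def snap(n,tag):
    c=optics.camera(n); cv2.imwrite(f'pics/{tag}.png',c['frame'][:,:,::-1]); return c
def ray(c,px):
    K=c['mtx'];R=np.array(c['R']);t=np.array(c['t'])
    d=R.T@np.linalg.solve(K,[px[0],px[1],1.0]); return -R.T@t,d
def atz(c,px,z):
    o,d=ray(c,px); return o+d*(z-o[2])/d[2]
def proj(c,X):
    p=c['mtx']@(np.array(c['R'])@np.array(X)+np.array(c['t'])); return p[:2]/p[2]
def tri(c1,p1,c2,p2):
    o1,d1=ray(c1,p1);o2,d2=ray(c2,p2);d1/=np.linalg.norm(d1);d2/=np.linalg.norm(d2)
    A=np.stack([d1,-d2],1);s=np.linalg.lstsq(A,o2-o1,rcond=None)[0]
    a=o1+d1*s[0];b=o2+d2*s[1]; return (a+b)/2,np.linalg.norm(a-b)
E
python3 - <<'E'
from h import *
np.set_printoptions(precision=4,suppress=True)
print(manip.state())
a=snap('side','s0');b=snap('top','t0')
for c in(a,b):
    print('cam',ray(c,(320,200)), c['mtx'][0,0])
for l in['fixture','blank','stand','probe','ring_gauge','sample_dish','gauge_block_0']:
    for n,c in(('s',a),('t',b)):
        print(l,n,[([int(v) for v in r['box']],round(r['p'],2)) for r in models.find_in(c,l)][:4])
for l in['fixture','seat','blank','blank_center','stand','probe_grip','probe_tip']:
    for n,c in(('s',a),('t',b)):
        print(l,n,[(np.round(r['point'],1),round(r['p'],2)) for r in models.tip_of(c,l)][:4])
E
```

```text
pics
{'clock': 0.0, 'joints': array([ 1.2864,  0.3328, -0.0647,  1.4609,  0.0216,  1.3499, -0.0885]), 'qd': array([-0.    ,  0.0005, -0.0009, -0.0004, -0.0001, -0.0001,  0.001 ]), 'tau': array([ -0.0007, -62.5451,   0.0486, -39.1605,   0.0161,   0.01  ,
        -0.0001]), 'eef_pos': array([ 0.1617, -0.6033,  0.2305]), 'eef_rot': array([-0.0004,  0.7934, -0.6088, -0.0006]), 'contact_force': array([ 1.214 , -0.3334,  0.7589]), 'moment': array([-0.0134, -0.0003, -0.0062]), 'finger_gap': 0.08577936124212972}
cam (array([0.5249, 0.6707, 0.6843]), array([-0.0198, -0.7951, -0.6069])) 458.65118166659477
cam (array([ 0.399 , -0.1101,  1.1543]), array([ 0.1077, -0.0047, -0.9942])) 481.177344532303
fixture s [([290, 183, 348, 229], 0.87), ([244, 177, 269, 202], 0.74)]
fixture t [([320, 179, 377, 240], 0.61)]
blank s [([288, 252, 323, 284], 0.91), ([310, 189, 336, 210], 0.88), ([359, 252, 390, 289], 0.87), ([337, 149, 366, 166], 0.85)]
blank t [([250, 185, 280, 211], 0.93), ([427, 235, 456, 260], 0.77), ([248, 239, 277, 268], 0.75), ([337, 200, 361, 224], 0.74)]
stand s [([320, 272, 366, 328], 0
[... 722 characters left out ...]
ray([376.5, 272.9]), 0.68), (array([349. , 158.3]), 0.58)]
blank t [(array([261.5, 255.3]), 0.96), (array([210.7, 219.9]), 0.74), (array([349.1, 214.4]), 0.58), (array([263.6, 194.4]), 0.57)]
blank_center s [(array([305.7, 267.2]), 0.93), (array([353.4, 155.9]), 0.8), (array([378.1, 271.4]), 0.8), (array([322.1, 196.7]), 0.74)]
blank_center t [(array([440.3, 246.5]), 0.96), (array([261.9, 258.7]), 0.82), (array([350.5, 210.4]), 0.76), (array([265.8, 195.4]), 0.76)]
stand s [(array([341. , 314.3]), 0.74)]
stand t [(array([222.1, 224.4]), 0.68)]
probe_grip s [(array([345.8, 268.2]), 0.93)]
probe_grip t [(array([208.9, 222.1]), 0.52), (array([345.9, 199.7]), 0.34)]
probe_tip s []
probe_tip t []
```

```bash
python3 - <<'E'
import cv2
for n in('s0','t0'):
    f=cv2.imread(f'pics/{n}.png')
    c=f[130:340,200:480] if n=='s0' else f[110:290,180:470]
    c=cv2.resize(c,None,fx=2.75,fy=2.75,interpolation=cv2.INTER_CUBIC); print(c.shape)
    cv2.imwrite(f'pics/{n}c.png',c)
E
```

```text
(578, 770, 3)
(495, 798, 3)
```

View pics/s0c.png

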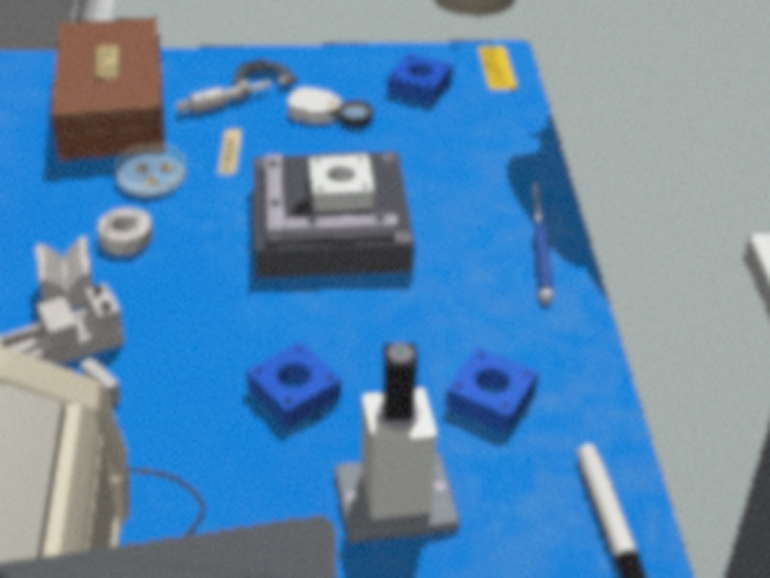

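View pics/t0c.png

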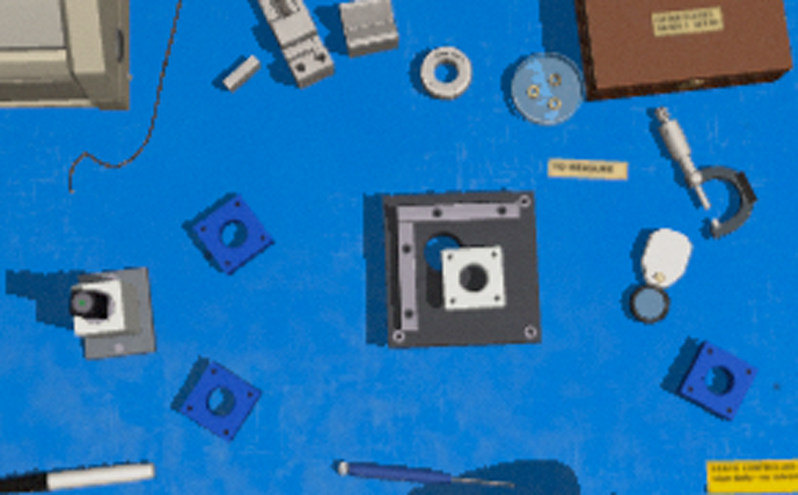

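View pics/s0.png

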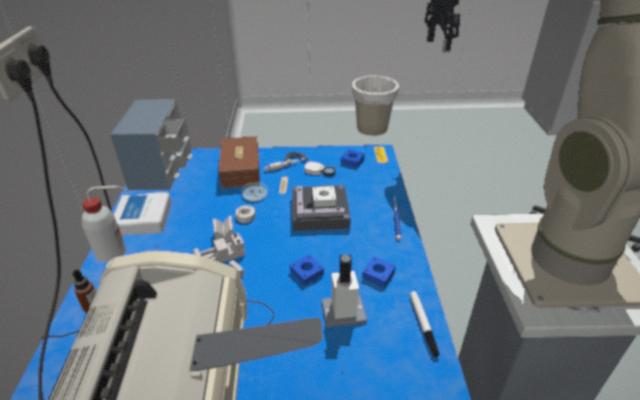

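View pics/t0.png

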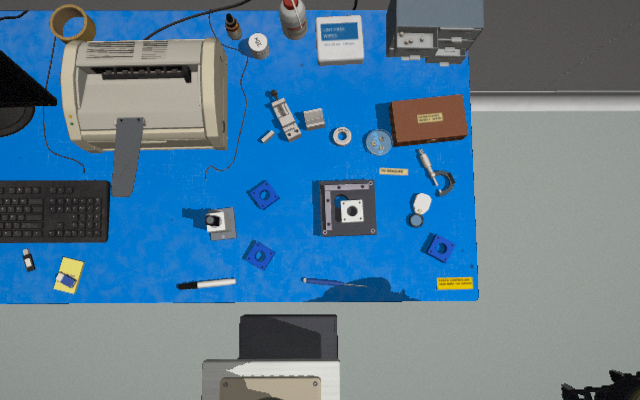

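The two pictures show these candidates for the blank:

| Candidate | Top camera (px) | Side camera (px) | Choice |
|---|---|---|---|
| Bright white block on the dark fixture | (351,211) | (323,198) | the blank |
| Blue look-alike | (265,195) | (306,268) | rejected |
| Blue look-alike | (260,255) | (377,272) | rejected |
| Blue look-alike | (440,247) | (352,157) | rejected |

Next I'll check the choice in close crops.

```bash
python3 - <<'E'
import cv2
def crop(n,x0,y0,w,h,s,o):
    f=cv2.imread(f'pics/{n}.png')[y0:y0+h,x0:x0+w]
    f=cv2.resize(f,None,fx=s,fy=s,interpolation=cv2.INTER_CUBIC)
    for x in range(0,w,10):
        cv2.line(f,(x*s,0),(x*s,6),(0,255,255),1); cv2.putText(f,str(x0+x),(x*s,18),0,.35,(0,255,255),1)
    for y in range(0,h,10):
        cv2.line(f,(0,y*s),(6,y*s),(0,255,255),1); cv2.putText(f,str(y0+y),(8,y*s+4),0,.35,(0,255,255),1)
    cv2.imwrite(f'pics/{o}.png',f)
crop('t0',310,172,76,72,8,'t0f')
crop('s0',280,175,80,60,9,'s0f')
crop('t0',190,195,60,55,10,'t0s')
crop('s0',310,245,70,90,6,'s0s')
E
```

```text
(no output)
```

View pics/t0f.png

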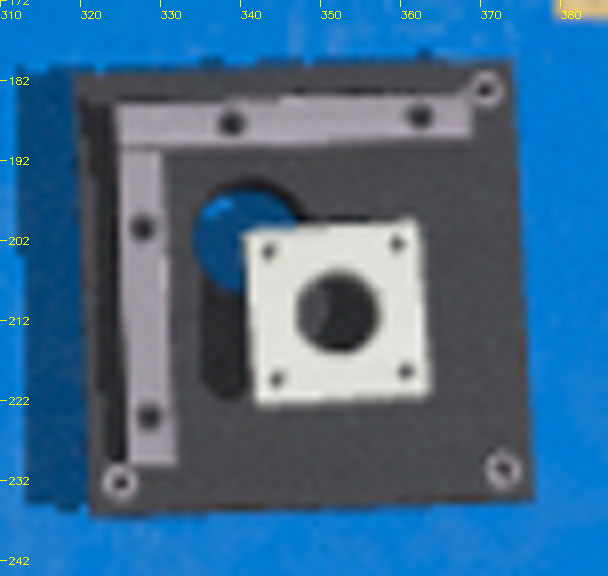

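View pics/s0f.png

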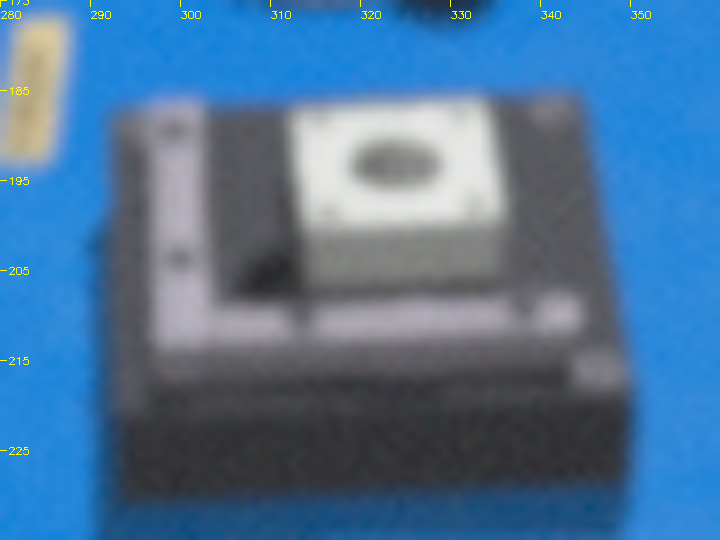

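View pics/t0s.png

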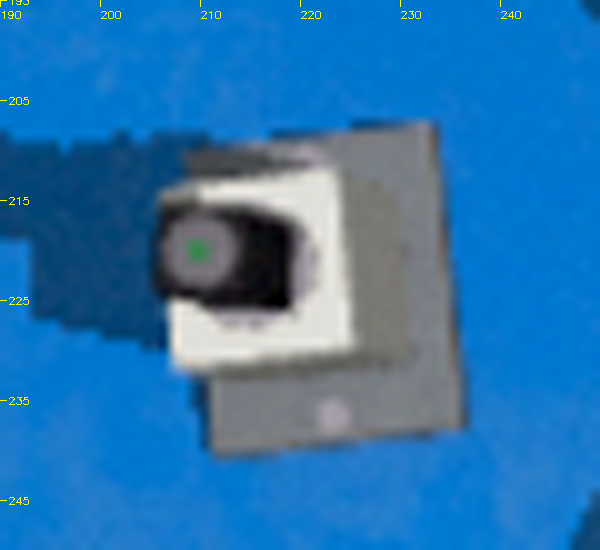

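View pics/s0s.png

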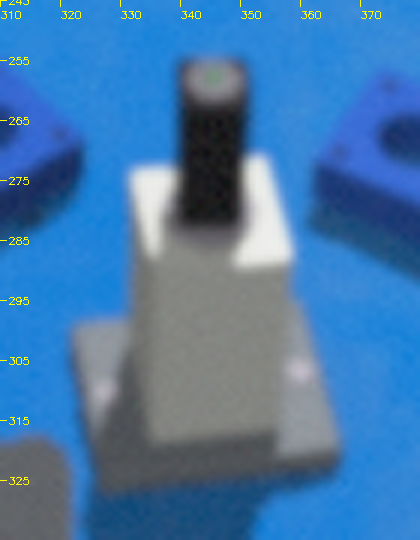

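```bash
cat > fit.py <<'E'
from h import *
from scipy.optimize import least_squares
np.set_printoptions(precision=4,suppress=True)
def fit(obs, x0):  # obs: list (cam, px, local xyz)
    def f(p):
        c,s=np.cos(p[2]),np.sin(p[2]); r=[]
        for cam,px,L in obs:
            X=[p[0]+c*L[0]-s*L[1],p[1]+s*L[0]+c*L[1],L[2]]
            r+=list(proj(cam,X)-px)
        return np.array(r)
    r=least_squares(f,x0,loss='soft_l1'); return r.x,f(r.x).reshape(-1,2)
E
python3 - <<'E'
from fit import *
a=optics.camera('side');b=optics.camera('top')
T=lambda u,v:np.array([(u+.5)/8-.5+310,(v+.5)/8-.5+172])
S=lambda u,v:np.array([(u+.5)/9-.5+280,(v+.5)/9-.5+175])
h=.065
ft=[(b,T(78,72),(h,h,.03)),(b,T(512,60),(h,-h,.03)),(b,T(534,498),(-h,-h,.03)),(b,T(90,516),(-h,h,.03)),
    (b,T(160,150),(.04,.04,.043))]
fs=[(a,S(583,98),(-h,-h,.03)),(a,S(115,102),(h-2*h,h,.03))]
# side camera looks to -y : image right = -x
fs=[(a,S(115,102),(h,-h,.03)),(a,S(583,98),(-h,-h,.03)),(a,S(630,395),(-h,h,.03)),(a,S(118,410),(h,h,.03)),(a,S(632,478),(-h,h,0)),(a,S(120,500),(h,h,0))]
for n,o in(('top',ft),('side',fs),('both',ft+fs)):
    p,r=fit(o,[.5,-.1,0]);print(n,p,'\n',r.round(1).tolist())
q=.025
bt=[(b,T(242,232),(q,q,.05)),(b,T(415,219),(q,-q,.05)),(b,T(431,390),(-q,-q,.05)),(b,T(256,405),(-q,q,.05)),(b,T(337,312),(0,0,.05))]
bs=[(a,S(290,110),(q,-q,.05)),(a,S(492,98),(-q,-q,.05)),(a,S(505,218),(-q,q,.05)),(a,S(305,228),(q,q,.05)),(a,S(395,164),(0,0,.05))]
for n,o in(('top',bt),('side',bs),('both',bt+bs)):
    p,r=fit(o,[.5,-.1,0]);print('blank',n,p,'\n',r.round(1).tolist())
# stand: white column top corners
T=lambda u,v:np.array([(u+.5)/10-.5+190,(v+.5)/10-.5+195])
S=lambda u,v:np.array([(u+.5)/6-.5+310,(v+.5)/6-.5+245])
k=.02
st=[(b,T(175,370),(-k,k,.085)),(b,T(355,347),(-k,-k,.085)),(b,T(338,168),(k,-k,.085)),
    (b,T(211,457),(-.03,.037,.01)),(b,T(467,426),(-.03,-.037,.01)),(b,T(437,121),(.03,-.037,.01))]
p,r=fit(st,[.5,.1,0]);print('stand',p,'\n',r.round(1).tolist())
ss=[(a,S(131,170),(k,-k,.085)),(a,S(268,155),(-k,-k,.085)),(a,S(292,262),(-k,k,.085)),(a,S(135,248),(k,k,.085))]
p,r=fit(ss,[.5,.1,0]);print('stand side',p,'\n',r.round(1).tolist())
cap,e=tri(a,S(211,76),b,T(197,250));print('cap tri',cap,e)
print('cap top z=.142', atz(b,T(197,250),.141),atz(a,S(211,76),.141))
E
```

```text
top [ 0.5035 -0.1796  0.0292] 
 [[-0.5, 0.2], [0.2, -0.1], [0.1, 0.2], [-0.1, -0.1], [0.3, -0.1]]
side [ 0.5043 -0.1814  0.0207] 
 [[-0.3, 0.2], [0.6, -1.1], [0.8, -0.4], [-0.7, -0.1], [0.1, 0.6], [-0.3, 0.1]]
both [ 0.5039 -0.1802  0.0248] 
 [[-0.2, -0.1], [0.5, -0.2], [0.2, 0.1], [-0.0, -0.4], [0.6, -0.4], [-0.3, 0.6], [0.6, -0.9], [1.1, -0.1], [-0.4, 0.4], [0.4, 0.9], [-0.1, 0.6]]
blank top [ 0.494  -0.1879  0.0744] 
 [[0.0, 0.0], [-0.0, -0.1], [-0.1, 0.1], [0.1, -0.0], [-0.1, -0.1]]
blank side [ 0.4949 -0.1882  0.0418] 
 [[0.6, 0.1], [-0.8, 0.5], [-0.2, -0.1], [0.1, -0.2], [0.2, -0.1]]
blank both [ 0.4945 -0.188   0.0618] 
 [[0.2, -0.3], [0.2, -0.1], [-0.2, 0.1], [0.0, -0.3], [-0.1, -0.3], [0.5, 0.3], [-0.9, 0.4], [0.2, -0.2], [0.6, -0.1], [0.4, -0.1]]
stand [0.4669 0.1192 0.1975] 
 [[0.2, 1.1], [-0.0, -0.2], [-1.5, 0.1], [-2.5, -0.7], [2.7, -3.9], [1.1, 1.9]]
stand side [0.4704 0.1158 0.0098] 
 [[0.3, -1.5], [-0.1, 0.4], [-1.8, -0.4], [1.0, 2.5]]
cap tri [0.4695 0.1183 0.1411] 0.001793382659995067
cap top z=.142 [0.4686 0.1184 0.141 ] [0.4704 0.1181 0.141 ]
```

```bash
cat >> h.py <<'E'
from scipy.spatial.transform import Rotation as Ro
F=np.array([.5037,-.1800,.028])
def fw(x,y,z=0):
    c,s=np.cos(F[2]),np.sin(F[2]); return np.array([F[0]+c*x-s*y,F[1]+s*x+c*y,z])
def wf(p):
    c,s=np.cos(F[2]),np.sin(F[2]); d=np.array(p)[:2]-F[:2]; return np.array([c*d[0]+s*d[1],-s*d[0]+c*d[1],p[2]])
def Rt(q): return Ro.from_quat([q[1],q[2],q[3],q[0]])
def down(yaw): # tool z down, tool x at world yaw (rad)
    x=np.array([np.cos(yaw),np.sin(yaw),0]);z=np.array([0,0,-1.]);return Ro.from_matrix(np.stack([x,np.cross(z,x),z],1))
def rel(p,yaw,st=None):
    st=st or manip.state(); R=Rt(st['eef_rot'])
    sh=R.inv().apply(np.array(p)-st['eef_pos'])*100
    return sh.round(2),(R.inv()*down(yaw)).as_rotvec(degrees=True).round(2)
E
python3 - <<'E'
from fit import *
from h import *
b=optics.camera('top');a=optics.camera('side')
T=lambda u,v:np.array([(u+.5)/10-.5+190,(v+.5)/10-.5+195])
S=lambda u,v:np.array([(u+.5)/6-.5+310,(v+.5)/6-.5+245])
k=.02
st=[(b,T(175,370),(-k,k,.085)),(b,T(355,347),(-k,-k,.085)),(b,T(338,168),(k,-k,.085)),
    (b,T(211,457),(-.037,.03,.01)),(b,T(467,426),(-.037,-.03,.01)),(b,T(437,121),(.037,-.03,.01))]
p,r=fit(st,[.5,.1,0]);print('stand',p,'\n',r.round(1).tolist())
bl=wf([.4943,-.188,.03]);print('blank in F',bl)
P=fw(bl[0]-.062,bl[1],.2);print(P)
print(rel(P,-np.pi/2+F[2]))
E
```

```text
stand [0.4685 0.1176 0.1111] 
 [[0.0, -0.2], [0.1, -0.0], [0.1, 0.0], [0.1, 0.1], [-0.2, 0.3], [-0.2, -0.2]]
blank in F [-0.0096 -0.0077  0.03  ]
[ 0.4323 -0.1897  0.2   ]
(array([-32.98, -36.85,   3.13]), array([-0. , -0. , 13.4]))
```

>>> arm_command([
  [[0, -4, -4.5, 0.4, 0, 0, 1.6], [0, -8, -9, 0.8, 0, 0, 3.3], [0, -12, -13.5, 1.2, 0, 0, 5], [0, -16, -18, 1.6, 0, 0, 6.6], [0, -20, -22.5, 2, 0, 0, 8.3], [0, -24, -27, 2.4, 0, 0, 10], [0, -28, -31.5, 2.8, 0, 0, 11.6], [0, -31, -35, 3.1, 0, 0, 13.4]],
])

```text
clock: 2.5
eef_pos: [0.3823, -0.2688, 0.2051]
eef_rot: [0.0, 0.716, -0.698, 0.001]
contact_force: [1.7, -0.1, -0.7]
finger_gap: -0.0002
```

```bash
python3 - <<'E'
from h import *
s=manip.state();print(s['clock'],s['eef_pos'],s['finger_gap'],s['contact_force'])
print(rel(fw(-.0716,-.0077,.037),-np.pi/2+F[2]))
E
```

```text
2.5 [ 0.38233189 -0.26883303  0.20506502] -0.0001666256785741119 [ 1.73766456 -0.14936338 -0.66907044]
(array([-7.79, -5.2 , 16.8 ]), array([-0.03, -0.05, -0.09]))
```

>>> arm_command([
  [[0, 0, 0, 0, 0, 0, 0], [0, 0, 0, 0, 0, 0, 0]],
])

```text
clock: 2.7
eef_pos: [0.3821, -0.2698, 0.205]
eef_rot: [0.0, 0.718, -0.696, 0.0]
contact_force: [-1.0, -1.5, 0.6]
finger_gap: 0.0005
```

```bash
python3 - <<'E'
from h import *
s=manip.state();print(s['clock'],s['eef_pos'],s['finger_gap'],s['contact_force'])
print(rel(fw(-.0716,-.0077,.037),-np.pi/2+F[2]))
E
```

```text
2.7 [ 0.3820677  -0.26983694  0.2050002 ] 0.0005313345947611737 [-1.01267279 -1.51795796  0.60592108]
(array([-7.87, -5.27, 16.8 ]), array([-0.01, -0.03,  0.15]))
```

>>> arm_command([
  [[0, -4, -2.6, 3, 0, 0, 0], [0, -7.9, -5.3, 6, 0, 0, 0], [0, -7.9, -5.3, 9, 0, 0, 0], [0, -7.9, -5.3, 12, 0, 0, 0], [0, -7.9, -5.3, 14.5, 0, 0, 0.15], [0, -7.9, -5.3, 16.8, 0, 0, 0.15], [0, -7.9, -5.3, 16.8, 0, 0, 0.15]],
])

```text
clock: 3.4
eef_pos: [0.4299, -0.1909, 0.0343]
eef_rot: [0.001, 0.715, -0.699, -0.002]
contact_force: [-1.0, 0.3, -0.3]
finger_gap: -0.0
```

```bash
python3 - <<'E'
from h import *
s=manip.state();print(s['clock'],s['eef_pos'],s['finger_gap'],s['contact_force'],wf(s['eef_pos']))
print(rel(fw(-.0716,-.0077,.037),-np.pi/2+F[2]))
import cv2
snap('side','s1');snap('top','t1')
f=cv2.imread('pics/s1.png')[130:280,240:400];cv2.imwrite('pics/s1c.png',cv2.resize(f,None,fx=4,fy=4,interpolation=2))
f=cv2.imread('pics/t1.png')[160:260,290:410];cv2.imwrite('pics/t1c.png',cv2.resize(f,None,fx=5,fy=5,interpolation=2))
E
```

```text
3.4 [ 0.42989537 -0.19086513  0.03427698] -2.510647132459789e-05 [-0.99592746  0.30118768 -0.32860006] [-0.07407989 -0.00879461  0.03427698]
(array([-0.11, -0.25, -0.27]), array([ 0.26,  0.11, -0.27]))
```

View pics/s1c.png

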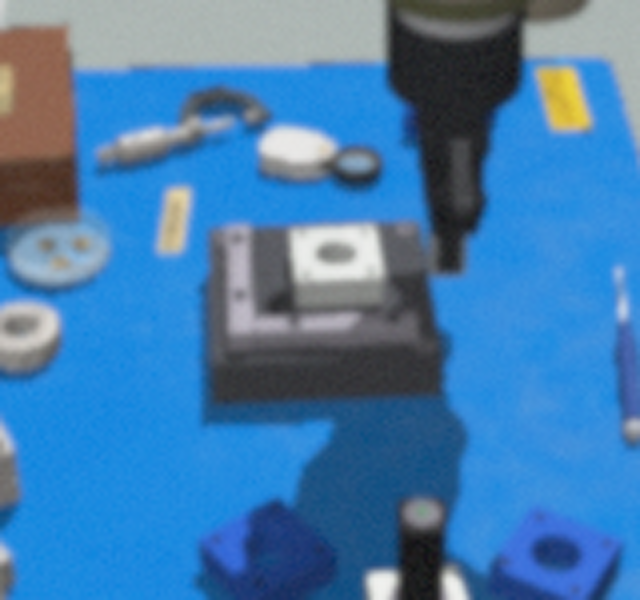

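View pics/t1c.png

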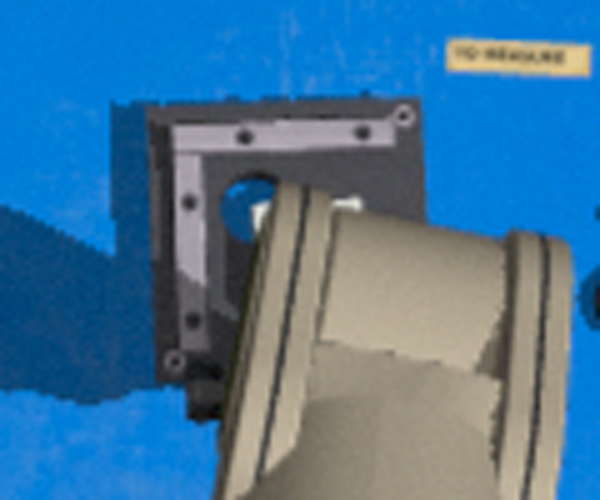

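>>> arm_command([
  [[0, -0.1, -0.5, -0.2, 0, 0, 0], [0, -0.1, -1.0, -0.2, 0, 0, 0], [0, -0.1, -1.5, -0.2, 0, 0, 0], [0, -0.1, -2, -0.2, 0, 0, 0], [0, -0.1, -2.4, -0.2, 0, 0, 0], [0, -0.1, -2.8, -0.2, 0, 0, 0], [0, -0.1, -3.2, -0.2, 0, 0, 0], [0, -0.1, -3.6, -0.2, 0, 0, 0]],
])

```text
clock: 4.3
eef_pos: [0.4685, -0.1882, 0.0387]
eef_rot: [0.0, 0.716, -0.698, -0.0]
contact_force: [-0.9, -1.1, 0.5]
finger_gap: -0.0003
```

```bash
python3 - <<'E'
from h import *
s=manip.state();print(s['clock'],s['eef_pos'],s['finger_gap'],s['contact_force'],wf(s['eef_pos']))
print(rel(fw(-.021,-.0077,.037),-np.pi/2+F[2]))
import cv2
snap('side','s2')
f=cv2.imread('pics/s2.png')[150:250,270:390];cv2.imwrite('pics/s2c.png',cv2.resize(f,None,fx=6,fy=6,interpolation=2))
E
```

```text
4.3 [ 0.4684572  -0.18819174  0.03870966] -0.000287945788494888 [-0.90750413 -1.09442263  0.52330878] [-0.03545832 -0.00720186  0.03870966]
(array([ 0.05, -1.45,  0.17]), array([ 0.02,  0.  , -0.15]))
```

View pics/s2c.png

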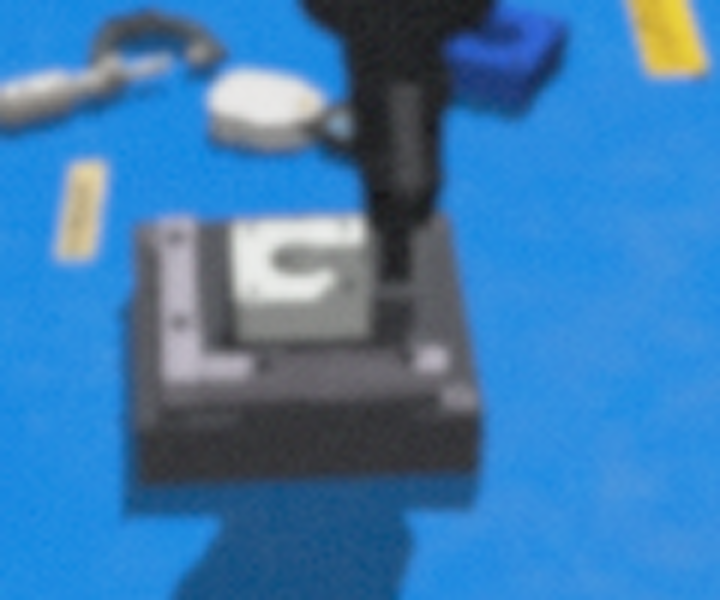

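>>> arm_command([
  [[0, 0, -0.3, 0, 0, 0, 0], [0, 0, -0.6, 0, 0, 0, 0], [0, 0, -0.9, 0, 0, 0, 0], [0, 0, -1.1, 0, 0, 0, 0], [0, 0, -1.3, 0, 0, 0, 0]],
])

```text
clock: 4.85
eef_pos: [0.4815, -0.1879, 0.0388]
eef_rot: [0.0, 0.716, -0.698, -0.0]
contact_force: [-0.9, 0.0, 1.1]
finger_gap: -0.0
```

>>> arm_command([
  [[0, 0, -0.1, 0, 0, 0, 0], [0, 0, -0.2, 0, 0, 0, 0]],
])

```text
clock: 5.05
eef_pos: [0.4833, -0.1879, 0.0388]
eef_rot: [0.0, 0.716, -0.698, 0.0]
contact_force: [-0.1, 0.2, 1.3]
finger_gap: 0.0002
```

```bash
python3 - <<'E'
from h import *
s=manip.state();print(s['clock'],s['eef_pos'],s['contact_force'],wf(s['eef_pos']))
import cv2
snap('side','s3')
f=cv2.imread('pics/s3.png')[150:250,270:390];cv2.imwrite('pics/s3c.png',cv2.resize(f,None,fx=6,fy=6,interpolation=2))
E
```

```text
5.05 [ 0.4833384  -0.18788382  0.03883226] [-0.05997783  0.22961276  1.27022232] [-0.02057433 -0.00731068  0.03883226]
```

View pics/s3c.png

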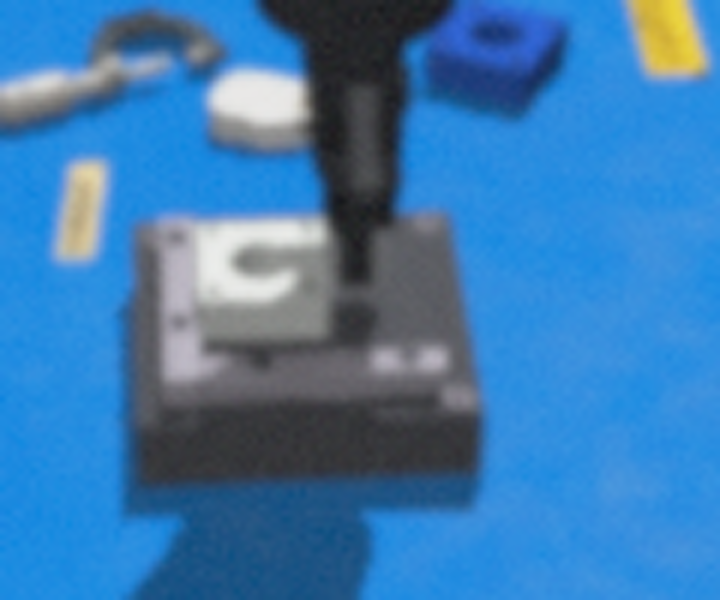

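>>> arm_command([
  [[0, 0, -0.1, 0, 0, 0, 0], [0, 0, -0.2, 0, 0, 0, 0]],
])

```text
clock: 5.3
eef_pos: [0.4837, -0.188, 0.0386]
eef_rot: [0.001, 0.716, -0.698, -0.001]
contact_force: [-10.7, -0.4, 9.6]
finger_gap: 0.0001
```

>>> arm_command([
  [[0, 0, -0.1, 0, 0, 0, 0], [0, 0, -0.15, 0, 0, 0, 0]],
])

```text
clock: 5.5
eef_pos: [0.4837, -0.1882, 0.0384]
eef_rot: [0.002, 0.716, -0.698, -0.002]
contact_force: [-16.7, 0.1, 13.1]
finger_gap: 0.0
```

```bash
python3 - <<'E'
from h import *
s=manip.state()
print(rel(fw(-.040,-.0073,.037),-np.pi/2+F[2]))
print(rel(fw(-.040,-.065,.037),-np.pi/2+F[2]))
print(rel(fw(.014,-.065,.037),-np.pi/2+F[2]))
E
```

```text
(array([-0.02,  1.98,  0.15]), array([ 0.37,  0.01, -0.21]))
(array([5.75, 1.96, 0.15]), array([ 0.37,  0.01, -0.21]))
(array([ 5.73, -3.44,  0.12]), array([ 0.37,  0.01, -0.21]))
```

>>> arm_command([
  [[0, 0, 1.2, 0, 0, 0, 0], [0, 0.5, 2.3, 0, 0, 0, 0], [0, 3, 2.3, 0, 0, 0, 0], [0, 5.75, 2.3, 0, 0, 0, -0.1], [0, 5.75, 0, 0, 0, 0, -0.1], [0, 5.75, -3.1, 0, 0, 0, -0.1], [0, 5.75, -3.1, 0, 0, 0, -0.1], [0, 5.75, -3.1, 0, 0, 0, -0.1]],
])

```text
clock: 6.3
eef_pos: [0.5192, -0.2445, 0.0386]
eef_rot: [-0.0, 0.717, -0.697, -0.0]
contact_force: [-0.2, -0.2, 0.0]
finger_gap: 0.0004
```

```bash
python3 - <<'E'
from h import *
s=manip.state();print(s['clock'],s['eef_pos'],s['contact_force'],wf(s['eef_pos']))
print(rel(fw(.015,-.0245,.037),-np.pi/2+F[2]))
import cv2
for n,c,y,x in(('side','s4',150,270),('top','t4',165,300)):
  snap(n,c)
  f=cv2.imread(f'pics/{c}.png')[y:y+100,x:x+120];cv2.imwrite(f'pics/{c}c.png',cv2.resize(f,None,fx=6,fy=6,interpolation=2))
E
```

```text
6.3 [ 0.51915755 -0.244504    0.03863878] [-0.16740657 -0.21265407  0.02008865] [ 0.01364561 -0.06491147  0.03863878]
(array([-4.04, -0.13,  0.16]), array([-0.01,  0.01, -0.03]))
```

View pics/s4c.png

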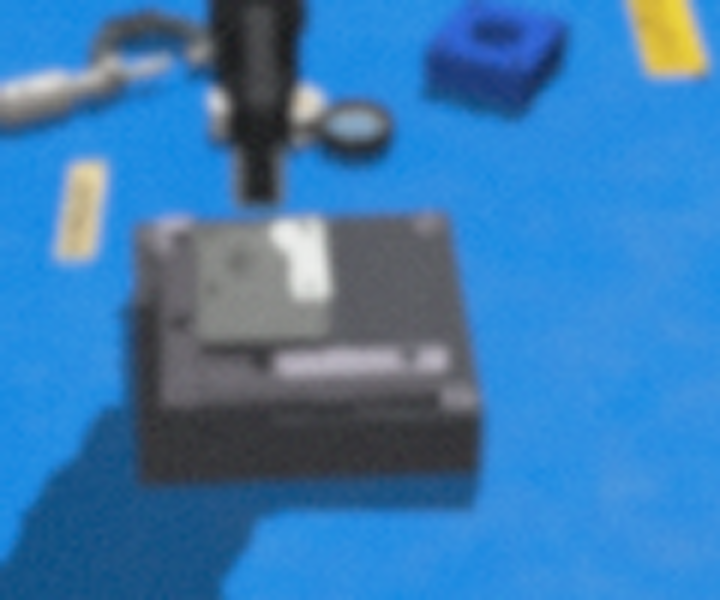

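View pics/t4c.png

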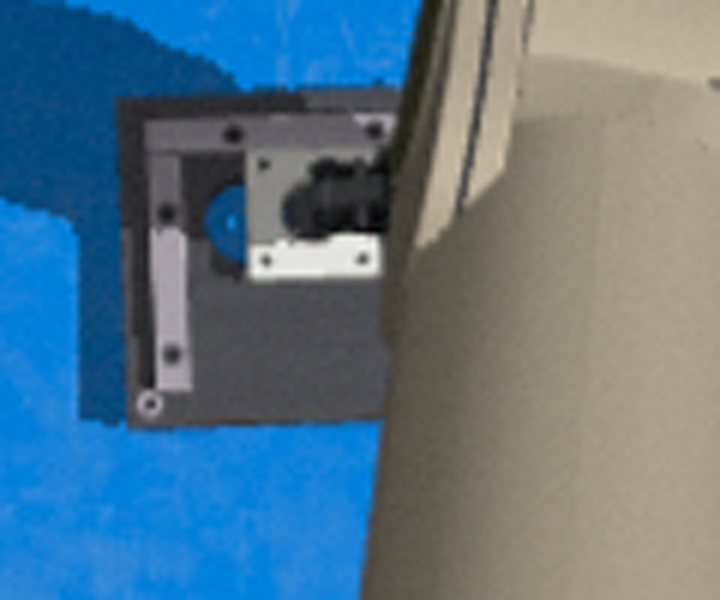

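>>> arm_command([
  [[0, -0.5, 0, 0, 0, 0, 0], [0, -1, 0, 0, 0, 0, 0], [0, -1.5, -0.05, 0, 0, 0, 0], [0, -2, -0.05, 0, 0, 0, 0], [0, -2.4, -0.05, 0, 0, 0, 0], [0, -2.8, -0.1, 0, 0, 0, 0], [0, -3.2, -0.1, 0, 0, 0, 0], [0, -3.5, -0.1, 0, 0, 0, 0]],
])

```text
clock: 7.2
eef_pos: [0.519, -0.2096, 0.0388]
eef_rot: [0.0, 0.716, -0.698, 0.0]
contact_force: [-2.5, -3.4, 2.4]
finger_gap: 0.0002
```

>>> arm_command([
  [[0, -0.1, 0, 0, 0, 0, 0], [0, -0.2, 0, 0, 0, 0, 0], [0, -0.3, 0, 0, 0, 0, 0]],
])

```text
clock: 7.5
eef_pos: [0.519, -0.2069, 0.0388]
eef_rot: [0.0, 0.716, -0.698, 0.0]
contact_force: [-3.3, -3.5, 2.7]
finger_gap: -0.0003
```

>>> arm_command([
  [[0, -0.1, 0, 0, 0, 0, 0], [0, -0.2, 0, 0, 0, 0, 0]],
])

```text
clock: 7.7
eef_pos: [0.5189, -0.2049, 0.0388]
eef_rot: [0.0, 0.716, -0.698, 0.0]
contact_force: [-3.5, -4.4, 3.0]
finger_gap: 0.0
```

>>> arm_command([
  [[0, -0.1, 0, 0, 0, 0, 0], [0, -0.2, 0, 0, 0, 0, 0]],
])

```text
clock: 7.9
eef_pos: [0.5188, -0.2032, 0.0388]
eef_rot: [0.0, 0.716, -0.698, 0.0]
contact_force: [-3.4, -6.7, 2.7]
finger_gap: -0.0002
```

```bash
python3 - <<'E'
from h import *
s=manip.state();print(s['clock'],s['eef_pos'],s['contact_force'],wf(s['eef_pos']))
import cv2
for n,c,y,x in(('side','s5',150,270),('top','t5',165,300)):
  snap(n,c)
  f=cv2.imread(f'pics/{c}.png')[y:y+100,x:x+120];cv2.imwrite(f'pics/{c}c.png',cv2.resize(f,None,fx=6,fy=6,interpolation=2))
E
```

```text
7.9 [ 0.51884676 -0.20318667  0.03882398] [-3.40919245 -6.74835203  2.66856173] [ 0.01449168 -0.02360163  0.03882398]
```

View pics/s5c.png

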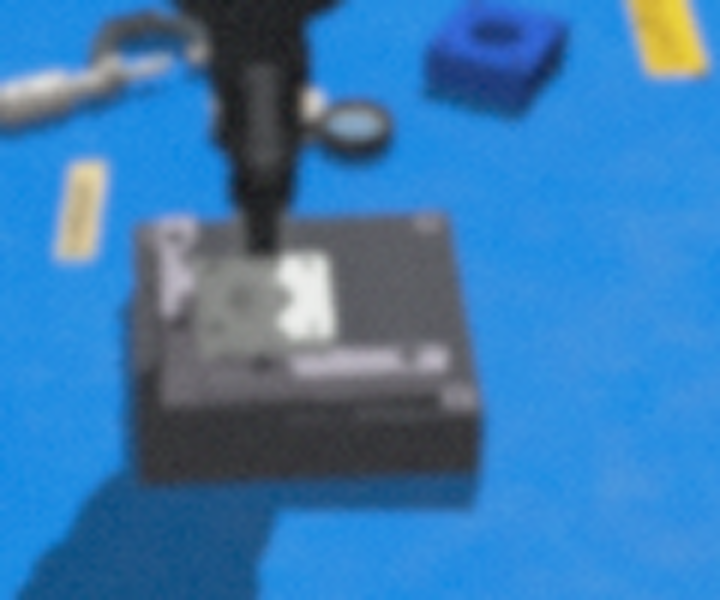

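View pics/t5c.png

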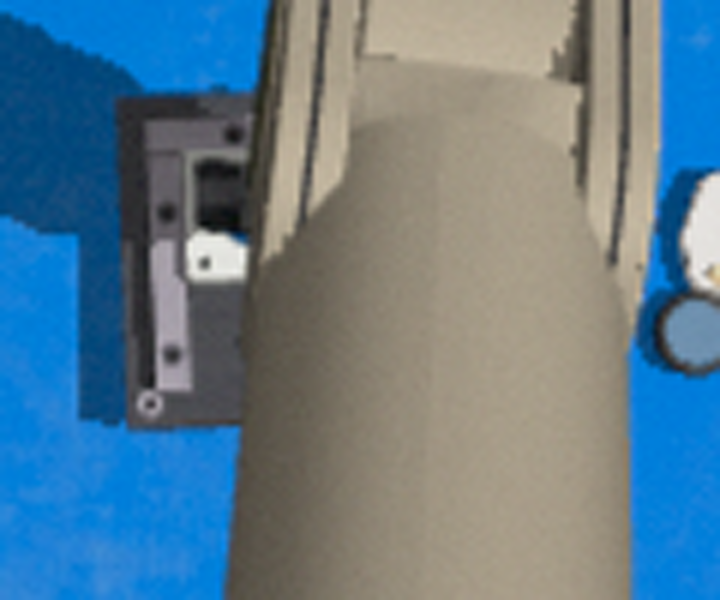

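>>> arm_command([
  [[0, -0.1, 0, 0, 0, 0, 0], [0, -0.2, 0, 0, 0, 0, 0]],
])

```text
clock: 8.2
eef_pos: [0.5188, -0.2029, 0.039]
eef_rot: [0.001, 0.716, -0.698, 0.001]
contact_force: [-2.4, -12.0, 0.7]
finger_gap: 0.0002
```

>>> arm_command([
  [[0, -0.1, 0, 0, 0, 0, 0], [0, -0.1, 0, 0, 0, 0, 0]],
])

```text
clock: 8.4
eef_pos: [0.5188, -0.2029, 0.0391]
eef_rot: [0.001, 0.716, -0.698, 0.002]
contact_force: [-2.5, -13.1, 1.1]
finger_gap: -0.0003
```

>>> arm_command([
  [[0, 1, 0, 0, 0, 0, 0], [0, 2.5, 0, 0, 0, 0, 0], [0, 3.3, 0, -3, 0, 0, 0], [0, 3.3, 0, -7, 0, 0, 0], [4, 3.3, 0, -12, 0, 0, 0], [7, 3.3, 0, -16, 0, 0, 0], [7, 3.3, 0, -20, 0, 0, 0], [7, 3.3, 0, -20, 0, 0, 0]],
])

```text
clock: 9.2
eef_pos: [0.5227, -0.2333, 0.2449]
eef_rot: [-0.002, 0.717, -0.697, 0.004]
contact_force: [0.2, 0.4, 1.1]
finger_gap: 0.0582
```

```bash
python3 - <<'E'
from h import *
s=manip.state();print(s['clock'],s['eef_pos'],s['contact_force'],s['finger_gap'])
a=optics.camera('side');b=optics.camera('top')
np.savez('cal.npz',**{k+n:np.array(c[k]) for n,c in(('s',a),('t',b)) for k in('mtx','R','t')})
P=(.469,.118)
out=[]
for yaw in(.11,-.15,.4,.7):
    for c,n,y,x in((b,'t0',195,190),(a,'s0',240,310)):
        f=cv2.imread(f'pics/{n}.png')[y:y+50,x:x+60]
        k=6;f=cv2.resize(f,None,fx=k,fy=k,interpolation=2);f=cv2.convertScaleAbs(f,alpha=1.6,beta=20)
        co,si=np.cos(yaw),np.sin(yaw)
        for z in(.089,.139):
            q=[proj(c,[P[0]+co*u-si*v,P[1]+si*u+co*v,z]) for u,v in((.01,.01),(.01,-.01),(-.01,-.01),(-.01,.01))]
            q=np.array([((p[0]-x+.5)*k,(p[1]-y+.5)*k) for p in q],np.int32)
            cv2.polylines(f,[q],True,(0,255,255) if z<.1 else(0,255,0),1)
        out.append(f)
im=np.vstack([np.hstack(out[0::2][:2]+out[1::2][:0]),np.hstack(out[0::2][2:])])
cv2.imwrite('pics/yawt.png',im)
im=np.vstack([np.hstack(out[1::2][:2]),np.hstack(out[1::2][2:])])
cv2.imwrite('pics/yaws.png',im)
E
```

```text
9.2 [ 0.5226704  -0.2332575   0.24486062] [0.1830256  0.36269062 1.09308635] 0.058164853299768844
```

View pics/yawt.png

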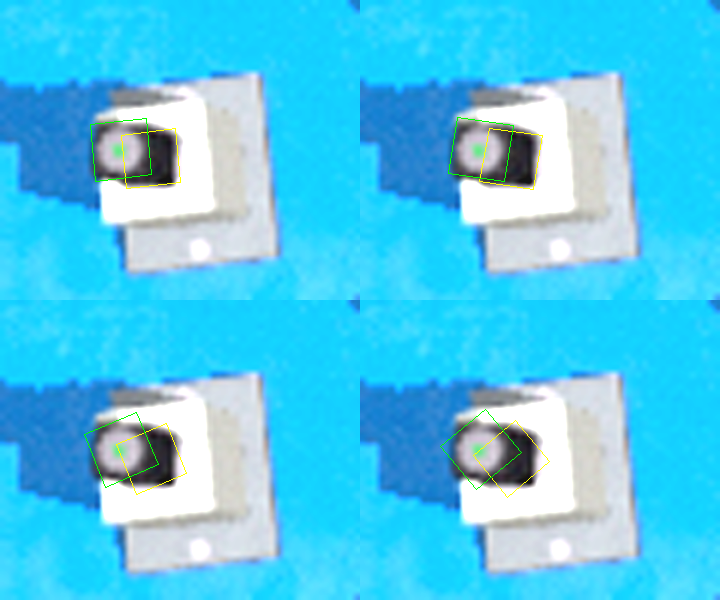

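View pics/yaws.png

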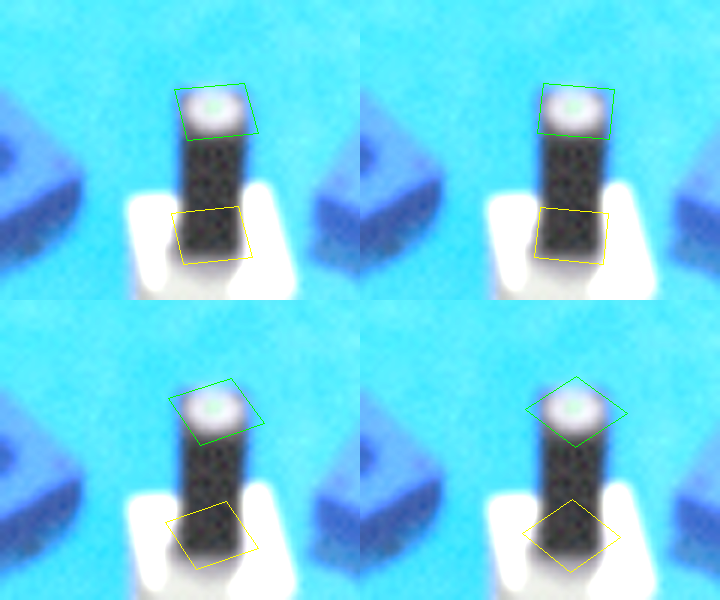

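```bash
python3 - <<'E'
from h import *
print(rel([.4692,.1183,.235],-np.pi/2-.05))
E
```

```text
(array([-35.23,   4.18,   0.43]), array([-0.11, -0.02,  4.42]))
```

>>> arm_command([
  [[8, -4, 0.5, 0, 0, 0, 0], [8, -9, 1, 0, 0, 0, 1], [8, -14, 1.6, 0, 0, 0, 2], [8, -19, 2.2, 0, 0, 0, 3], [8, -24, 2.8, 0, 0, 0, 4], [8, -29, 3.4, 0.2, 0, 0, 4.4], [8, -33, 3.9, 0.4, 0, 0, 4.4], [8, -35.2, 4.2, 0.4, 0, 0, 4.4]],
])

```text
clock: 10.1
eef_pos: [0.4667, 0.1221, 0.2335]
eef_rot: [-0.0, -0.691, 0.723, 0.001]
contact_force: [0.8, 0.1, 0.3]
finger_gap: 0.0802
```

>>> arm_command([
  [[8, 0, 0, 0, 0, 0, 0], [8, 0, 0, 0, 0, 0, 0]],
])

```text
clock: 10.3
eef_pos: [0.4681, 0.1179, 0.2337]
eef_rot: [-0.001, -0.69, 0.724, 0.001]
contact_force: [0.0, -1.4, -0.3]
finger_gap: 0.08
```

```bash
python3 - <<'E'
from h import *
s=manip.state();print(s['clock'],s['eef_pos'],s['contact_force'],s['finger_gap'])
print(rel([.4692,.1183,.235],-np.pi/2-.05))
for n,c,y,x,h,w,k in(('side','s6',175,280,60,80,9),('top','t6',172,310,72,76,8)):
  snap(n,c)
  f=cv2.imread(f'pics/{c}.png')[y:y+h,x:x+w];cv2.imwrite(f'pics/{c}c.png',cv2.resize(f,None,fx=k,fy=k,interpolation=2))
E
```

```text
10.3 [0.46812341 0.11792793 0.23371718] [ 0.00782836 -1.40309643 -0.31094116] 0.07997871664518541
(array([-0.04, -0.11, -0.13]), array([ 0.1 , -0.01,  0.06]))
```

View pics/s6c.png

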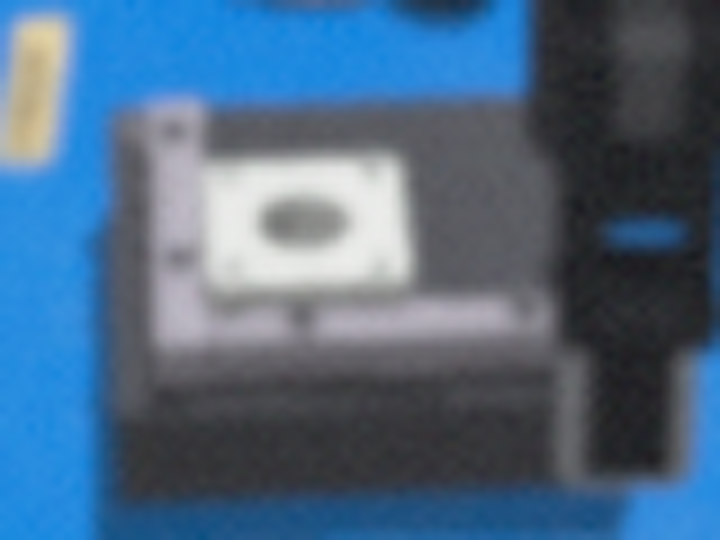

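View pics/t6c.png

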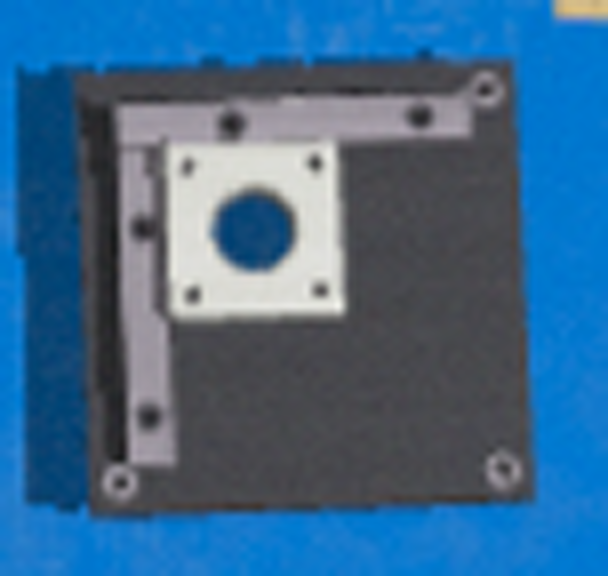

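View pics/s6.png

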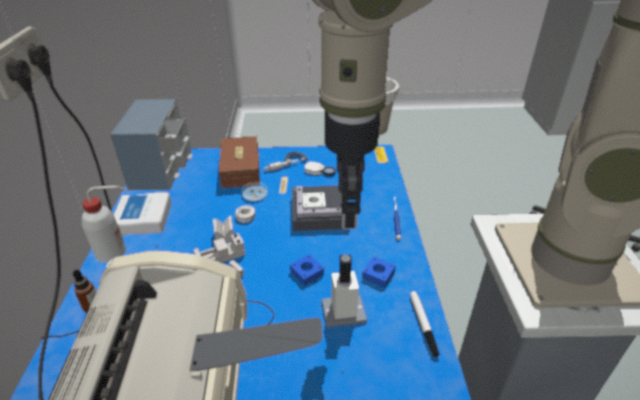

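```bash
python3 - <<'E'
from fit import *
z=np.load('cal.npz')
a={k:z[k+'s'] for k in('mtx','R','t')};b={k:z[k+'t'] for k in('mtx','R','t')}
T=lambda u,v:np.array([(u+.5)/8-.5+310,(v+.5)/8-.5+172])
S=lambda u,v:np.array([(u+.5)/9-.5+280,(v+.5)/9-.5+175])
# bright threshold centroid/minAreaRect in images
for n,c,roi in(('t6',b,(325,185,360,216)),('s6',a,(300,188,330,208))):
    f=cv2.imread(f'pics/{n}.png').astype(float); K=8
    x0,y0,x1,y1=roi
    g=cv2.resize(f[y0:y1,x0:x1].min(2),None,fx=K,fy=K,interpolation=cv2.INTER_CUBIC)
    m=(g>185).astype(np.uint8)
    cs,_=cv2.findContours(m,cv2.RETR_EXTERNAL,2);cc=max(cs,key=cv2.contourArea)
    r=cv2.minAreaRect(cc);box=(cv2.boxPoints(r)+.5)/K-.5+[x0,y0]
    print(n,r,box.round(1).tolist())
    print([atz(c,p,.05)[:2].round(4).tolist() for p in box], atz(c,box.mean(0),.05))
q=.025
bt=[(b,T(166,141),(q,q,.05)),(b,T(339,136),(q,-q,.05)),(b,T(346,314),(-q,-q,.05)),(b,T(172,319),(-q,q,.05)),(b,T(255,229),(0,0,.05))]
bs=[(a,S(205,160),(q,-q,.05)),(a,S(402,152),(-q,-q,.05)),(a,S(413,282),(-q,q,.05)),(a,S(207,291),(q,q,.05)),(a,S(303,222),(0,0,.05))]
for n,o in(('t',bt),('s',bs),('both',bt+bs)):
    p,r=fit(o,[.5,-.1,0]);print(n,p,r.round(1).tolist())
h=.065
for nm,FF in(('top',[.5035,-.1796,.0292]),('both',[.5039,-.1802,.0248]),('side',[.5043,-.1814,.0207])):
    co,si=np.cos(FF[2]),np.sin(FF[2]);print(nm,'seat',FF[0]+.015*(co-si),FF[1]+.015*(co+si))
E
```

```text
t6 ((134.41937255859375, 124.04132843017578), (170.28170776367188, 171.23561096191406), 88.5024185180664) [[330.4, 189.7], [351.8, 189.1], [352.3, 210.4], [330.9, 211.0]]
[[0.5425, -0.1394], [0.5436, -0.189], [0.4942, -0.1896], [0.4931, -0.1403]] [ 0.5183 -0.1646  0.05  ]
s6 ((105.4822006225586, 94.61710357666016), (110.22966766357422, 190.84019470214844), 87.33700561523438) [[300.5, 193.1], [324.3, 192.0], [325.0, 205.7], [301.2, 206.8]]
[[0.5488, -0.1885], [0.4932, -0.1909], [0.4937, -0.1388], [0.5471, -0.1366]] [ 0.5207 -0.1632  0.05  ]
t [ 0.5184 -0.1649  0.025 ] [[0.0, 0.4], [-0.0, 0.4], [-0.1, -0.3], [-0.0, -0.3], [0.1, -0.2]]
s [ 0.5189 -0.1642  0.0174] [[0.1, 0.6], [-0.3, 0.8], [-0.4, -0.4], [0.2, -0.7], [0.3, -0.1]]
both [ 0.5186 -0.1648  0.0219] [[-0.0, 0.3], [-0.1, 0.3], [-0.2, -0.4], [-0.1, -0.4], [0.0, -0.3], [0.2, 0.5], [-0.3, 0.7], [-0.2, -0.6], [0.4, -0.8], [0.4, -0.3]]
top seat 0.5180556678944254 -0.16416845658570758
both seat 0.5185234255677239 -0.16483265069489084
side seat 0.518986308613633 -0.16609273573413177
```

>>> arm_command([
  [[8, 0, -0.1, 3, 0, 0, 0], [8, 0, -0.1, 6, 0, 0, 0], [8, 0, -0.1, 9, 0, 0, 0], [8, 0, -0.1, 11.5, 0, 0, 0], [8, 0, -0.1, 13.1, 0, 0, 0], [8, 0, -0.1, 13.6, 0, 0, 0], [8, 0, -0.1, 13.6, 0, 0, 0], [8, 0, -0.1, 13.6, 0, 0, 0]],
])

```text
clock: 11.2
eef_pos: [0.47, 0.1179, 0.0996]
eef_rot: [0.0, -0.689, 0.725, -0.0]
contact_force: [-0.1, -0.1, -0.2]
finger_gap: 0.0799
```

```bash
python3 - <<'E'
from h import *
s=manip.state();print(s['clock'],s['eef_pos'],s['contact_force'],s['finger_gap'])
print(rel([.4692,.1183,.097],-np.pi/2-.05))
a=snap('side','s7');b=snap('top','t7')
f=a['frame'][215:335,290:400,::-1];cv2.imwrite('pics/s7c.png',cv2.resize(f,None,fx=5,fy=5,interpolation=2))
f=b['frame'][170:270,170:290,::-1];cv2.imwrite('pics/t7c.png',cv2.resize(f,None,fx=5,fy=5,interpolation=2))
for l in('probe_grip',):
    print(models.tip_of(a,l)[:2],models.tip_of(b,l)[:2])
E
```

```text
11.2 [0.47003578 0.11794557 0.09955892] [-0.14490528 -0.12706604 -0.16721775] 0.07991715134001594
(array([-0.03,  0.09,  0.26]), array([-0.05,  0.01, -0.03]))
[{'point': [342.4, 308.8], 'p': 0.2}] []
```

View pics/s7c.png

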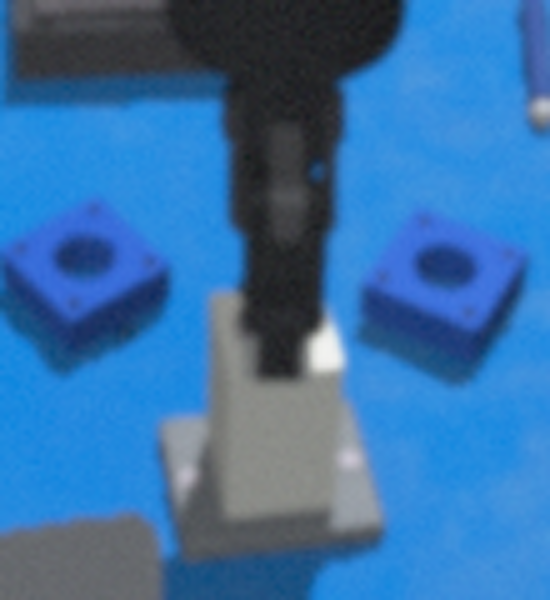

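View pics/t7c.png

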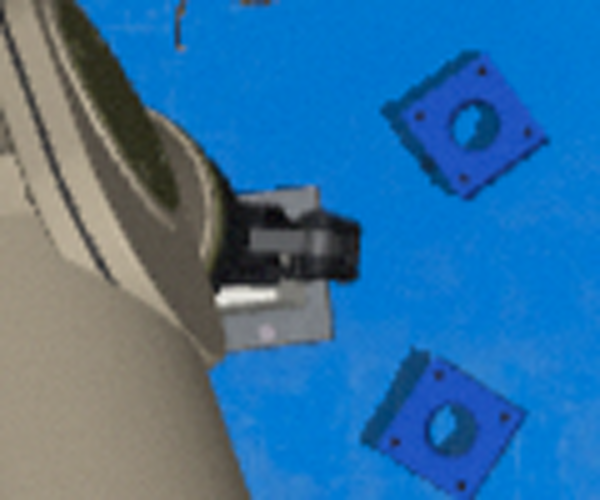

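>>> arm_command([
  [[8, 0, 0.08, 0.2, 0, 0, 0], [5, 0, 0.08, 0.2, 0, 0, 0], [3, 0, 0.08, 0.2, 0, 0, 0], [0.5, 0, 0.08, 0.2, 0, 0, 0], [0.5, 0, 0.08, 0.2, 0, 0, 0], [0.5, 0, 0.08, 0.2, 0, 0, 0], [0.5, 0, 0.08, 0.2, 0, 0, 0], [0.5, 0, 0.08, 0.2, 0, 0, 0]],
])

```text
clock: 12.2
eef_pos: [0.4687, 0.1183, 0.0969]
eef_rot: [0.0, -0.689, 0.724, -0.0]
contact_force: [-0.0, -0.4, 1.4]
finger_gap: 0.0197
```

```bash
python3 - <<'E'
from h import *
s=manip.state();print(s['clock'],s['eef_pos'],s['eef_rot'],s['contact_force'],s['moment'],s['finger_gap'])
E
```

```text
12.2 [0.46869583 0.11832223 0.09689603] [ 3.67855939e-05 -6.89300624e-01  7.24475425e-01 -8.60206109e-05] [-0.04194467 -0.41292462  1.42148531] [ 0.02642008  0.09269827 -0.03061962] 0.019740465068657842
```

>>> arm_command([
  [[0.5, 0, 0, -0.5, 0, 0, 0], [0.5, 0, 0, -1.5, 0, 0, 0], [0.5, 0, 0, -3, 0, 0, 0], [0.5, 0, 0, -4.5, 0, 0, 0], [0.5, 0, 0, -6, 0, 0, 0], [0.5, 0, 0, -8, 0, 0, 0], [0.5, 0, 0, -10, 0, 0, 0], [0.5, 0, 0, -12, 0, 0, 0]],
])

```text
clock: 13.0
eef_pos: [0.4685, 0.1185, 0.2184]
eef_rot: [0.0, -0.689, 0.724, -0.0]
contact_force: [0.7, -0.6, -1.5]
finger_gap: 0.0194
```

>>> arm_command([
  [[0.5, 0, 0, 0, 0, 0, 0], [0.5, 0, 0, 0, 0, 0, 0], [0.5, 0, 0, 0, 0, 0, 0]],
])

```text
clock: 13.3
eef_pos: [0.4681, 0.1181, 0.2161]
eef_rot: [-0.001, -0.689, 0.724, 0.0]
contact_force: [0.3, 0.2, -1.2]
finger_gap: 0.0193
```

```bash
python3 - <<'E'
from h import *
s=manip.state();print(s['clock'],s['eef_pos'],s['eef_rot'],s['contact_force'],s['moment'],s['finger_gap'])
a=snap('side','s8');b=snap('top','t8')
f=a['frame'][180:310,290:400,::-1];cv2.imwrite('pics/s8c.png',cv2.resize(f,None,fx=4.6,fy=4.6,interpolation=2))
for l in('probe_grip','probe_tip','probe'):
    print(l,models.tip_of(a,l)[:2],models.tip_of(b,l)[:2])
p=s['eef_pos'];print(proj(a,[p[0],p[1],p[2]-.087+.002]))
E
```

```text
13.3 [0.46814405 0.11812889 0.21609754] [-5.22371503e-04 -6.89330655e-01  7.24446625e-01  2.48593768e-04] [ 0.27849603  0.19065163 -1.20104643] [-0.01303224 -0.02553756  0.0382254 ] 0.01928222172654306
probe_grip [] []
probe_tip [{'point': [344.5, 259.8], 'p': 0.62}] []
probe [{'point': [340.9, 260.5], 'p': 0.67}] []
[345.93795244 261.47855839]
```

View pics/s8c.png

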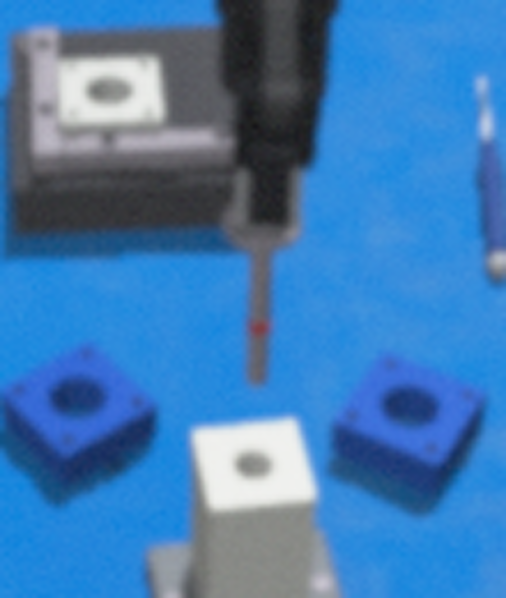

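View pics/t8.png

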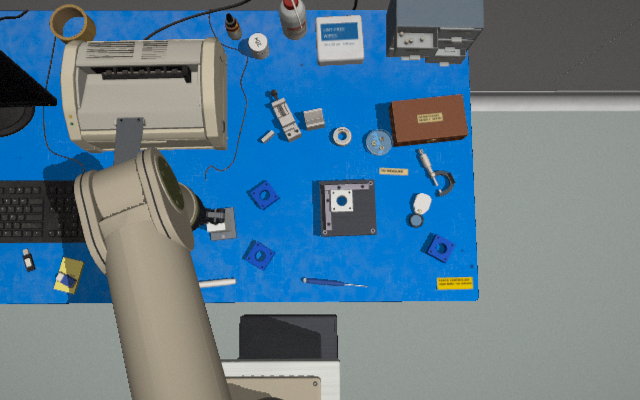

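```bash
python3 - <<'E'
from h import *
s=manip.state()
R=Rt(s['eef_rot']).as_matrix();print(R[:,2], np.arctan2(R[1,0],R[0,0]))
print(rel([.5184,-.1647,.19],np.arctan2(R[1,0],R[0,0])))
z=np.load('cal.npz');a={k:z[k+'s'] for k in('mtx','R','t')}
p=s['eef_pos']
for d in(-.012,-.057,-.0869): print(proj(a,[p[0],p[1],p[2]+d]), (proj(a,[p[0],p[1],p[2]+d])-[290,180])*4.6)
E
```

```text
[-3.53954556e-04 -9.93186333e-06 -9.99999937e-01] -1.6204928356730368
(array([28.02, -6.39,  2.66]), array([ 0.02, -0.  , -0.  ]))
[347.01360289 228.4811104 ] [262.26257329 223.01310786]
[346.19595112 249.18421674] [258.50137513 318.24739702]
[345.68400195 262.14687197] [256.14640896 377.87561107]
```

>>> arm_command([
  [[0.5, 2, -0.4, 0, 0, 0, 0], [0.5, 5.5, -1.2, 0, 0, 0, 0], [0.5, 9.5, -2.1, 0, 0, 0, 0], [0.5, 13.5, -3, 0, 0, 0, 0], [0.5, 17.5, -3.9, 0, 0, 0, 0], [0.5, 21.5, -4.8, 0.5, 0, 0, 0], [0.5, 25, -5.7, 1.5, 0, 0, 0], [0.5, 28, -6.4, 2.6, 0, 0, 0]],
])

```text
clock: 14.5
eef_pos: [0.5188, -0.167, 0.1906]
eef_rot: [-0.0, -0.689, 0.725, -0.0]
contact_force: [-0.1, 0.3, -0.3]
finger_gap: 0.0192
```

>>> arm_command([
  [[0.5, 0, 0, 0, 0, 0, 0], [0.5, 0, 0, 0, 0, 0, 0], [0.5, 0, 0, 0, 0, 0, 0]],
])

```text
clock: 14.8
eef_pos: [0.5189, -0.1633, 0.1911]
eef_rot: [0.0, -0.69, 0.724, -0.0]
contact_force: [-0.0, 0.3, -1.0]
finger_gap: 0.0193
```

```bash
python3 - <<'E'
from h import *
s=manip.state();print(s['clock'],s['eef_pos'],s['eef_rot'],s['contact_force'],s['moment'],s['finger_gap'])
R=Rt(s['eef_rot']).as_matrix();print(R[:,2])
print(rel([.5184,-.1647,.159],-1.6205))
E
```

```text
14.8 [ 0.51886794 -0.16334032  0.19110073] [ 2.48086126e-04 -6.89820530e-01  7.23980369e-01 -1.33969339e-05] [-0.02251913  0.33311763 -1.03902581] [ 0.03610689  0.04876609 -0.0042808 ] 0.019259011164379742
[ 3.77701930e-04  3.22871571e-04 -9.99999877e-01]
(array([0.14, 0.04, 3.21]), array([-0.02,  0.02,  0.08]))
```

>>> arm_command([
  [[0.5, 0.1, 0, 1, 0, 0, 0], [0.5, 0.1, 0, 2, 0, 0, 0], [0.5, 0.1, 0, 3, 0, 0, 0], [0.5, 0.1, 0, 3, 0, 0, 0], [0.5, 0.1, 0, 3, 0, 0, 0]],
])

```text
clock: 15.3
eef_pos: [0.5184, -0.1653, 0.1605]
eef_rot: [-0.0, -0.689, 0.724, 0.0]
contact_force: [0.3, 0.3, -1.0]
finger_gap: 0.0191
```

```bash
python3 - <<'E'
from h import *
P=[]
for i in range(5):
    a=optics.camera('side'); P.append(manip.state()['eef_pos'])
    A=a['frame'].astype(float) if i==0 else A+a['frame']
print(np.array(P).round(4)); 
f=(A/5).astype(np.uint8); cv2.imwrite('pics/s9.png',f[:,:,::-1])
p=np.mean(P,0);print(p,manip.state()['contact_force'])
x,y,k=285,150,8
g=cv2.resize(f[y:y+72,x:x+70,::-1],None,fx=k,fy=k,interpolation=cv2.INTER_CUBIC)
cv2.imwrite('pics/s9c.png',g)
q=lambda X:((proj(a,X)-[x,y]+.5)*k).round(0)
print('tip',q([p[0],p[1],p[2]-.0869]),'grip bottom',q([p[0],p[1],p[2]-.01]),'bore',q([.5184,-.1647,.05]))
print(models.tip_of(a,'probe_tip')[:2])
E
```

```text
[[ 0.5187 -0.1655  0.1609]
 [ 0.5188 -0.1655  0.1612]
 [ 0.5189 -0.1656  0.1612]
 [ 0.5189 -0.1656  0.1613]
 [ 0.5188 -0.1656  0.1612]]
[ 0.51880876 -0.165539    0.16115503] [-0.28630833 -0.0731     -1.41983357]
tip [231. 326.] grip bottom [227.  95.] bore [234. 396.]
[{'point': [314.3, 188.6], 'p': 0.48}]
```

View pics/s9c.png

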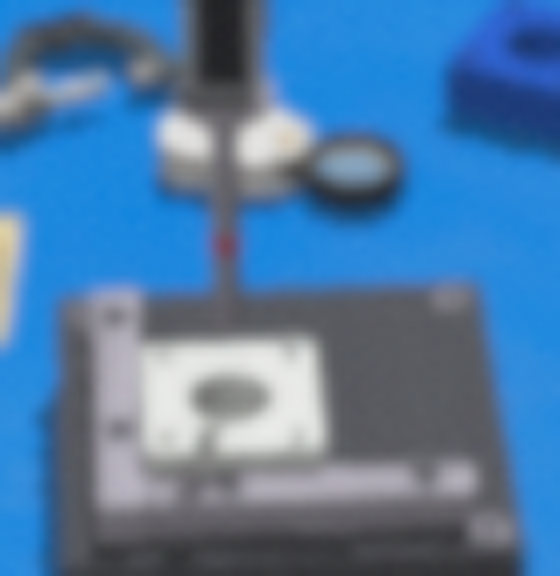

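>>> arm_command([
  [[0.5, -0.08, 0.05, 0.6, 0, 0, 0], [0.5, -0.08, 0.05, 1.2, 0, 0, 0], [0.5, -0.08, 0.05, 1.7, 0, 0, 0], [0.5, -0.08, 0.05, 1.7, 0, 0, 0], [0.5, -0.08, 0.05, 1.7, 0, 0, 0]],
])

```text
clock: 16.1
eef_pos: [0.518, -0.1647, 0.1436]
eef_rot: [-0.0, -0.689, 0.724, 0.0]
contact_force: [-0.5, -0.2, -1.1]
finger_gap: 0.0193
```

```bash
cat > look.py <<'E'
from h import *
import sys
def look(tag,bore=(.5184,-.1647),n=6):
    P=[]
    for i in range(n):
        a=optics.camera('side'); P.append(manip.state()['eef_pos'])
        A=a['frame'].astype(float) if i==0 else A+a['frame']
    f=(A/n).astype(np.uint8); cv2.imwrite(f'pics/{tag}.png',f[:,:,::-1])
    p=np.mean(P,0);s=manip.state();print(s['clock'],p,s['contact_force'],s['finger_gap'],Rt(s['eef_rot']).as_matrix()[:2,2])
    x,y,k=290,155,12
    g=f[y:y+58,x:x+50,::-1]; g=cv2.convertScaleAbs(g,alpha=1.5,beta=10)
    g=cv2.resize(g,None,fx=k,fy=k,interpolation=cv2.INTER_CUBIC)
    q=lambda X:((proj(a,X)-[x,y]+.5)*k)
    for z in(.0869,.0869-.03,.0869-.075):
        u=q([p[0],p[1],p[2]-z]);print(u.round(0));cv2.drawMarker(g,tuple(int(v) for v in u+[60,0]),(0,255,255),0,10)
    print('bore',q([*bore,.05]))
    cv2.imwrite(f'pics/{tag}c.png',g)
E
python3 -c "
from look import *
look('s10')"
```

```text
16.4 [ 0.51826057 -0.16474858  0.14401251] [-0.72106452  0.67451213 -0.8121913 ] 0.019528368114874857 [ 0.00036506 -0.00019152]
[291. 504.]
[289. 375.]
[286. 174.]
bore [291.01496885 533.64875476]
```

View pics/s10c.png

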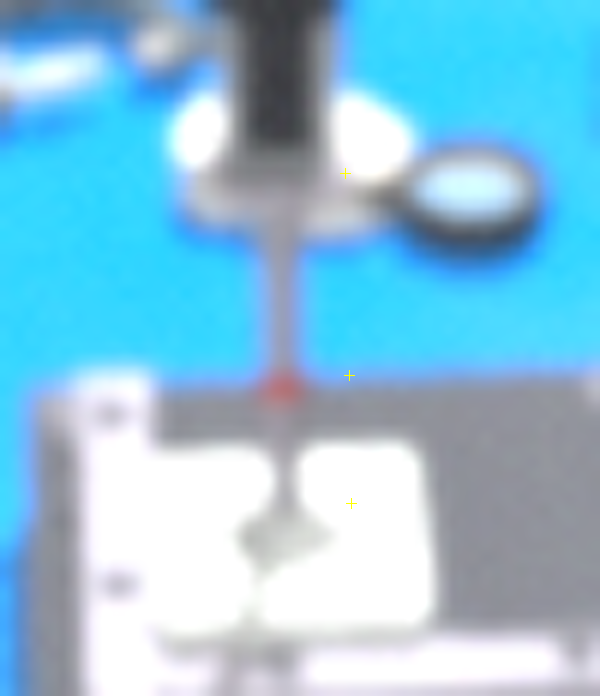

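>>> arm_command([
  [[0.5, 0, 0, 0.5, 0, 0, 0], [0.5, 0, 0, 1, 0, 0, 0], [0.5, 0, 0, 1.5, 0, 0, 0], [0.5, 0, 0, 2, 0, 0, 0], [0.5, 0, 0, 2, 0, 0, 0], [0.5, 0, 0, 2, 0, 0, 0]],
])

```text
clock: 17.0
eef_pos: [0.5181, -0.1646, 0.1237]
eef_rot: [-0.0, -0.689, 0.724, 0.0]
contact_force: [-0.1, 0.2, -0.7]
finger_gap: 0.0193
```

```bash
python3 -c "
from look import *
look('s11')"
```

```text
17.3 [ 0.5182541  -0.16474098  0.12401414] [0.43769042 0.32691005 0.16732651] 0.019224081478880398 [ 0.00031234 -0.000183  ]
[293. 587.]
[291. 461.]
[287. 264.]
bore [291.01496885 533.64875476]
```

View pics/s11c.png

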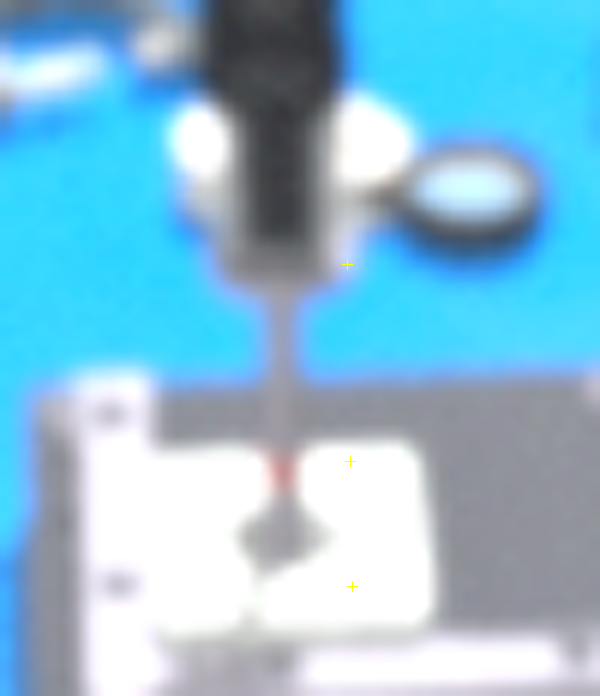

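>>> arm_command([
  [[0.5, 0, 0, 0.5, 0, 0, 0], [0.5, 0, 0, 1, 0, 0, 0], [0.5, 0, 0, 1.4, 0, 0, 0], [0.5, 0, 0, 1.6, 0, 0, 0], [0.5, 0, 0, 1.6, 0, 0, 0], [0.5, 0, 0, 1.6, 0, 0, 0]],
])

```text
clock: 17.9
eef_pos: [0.5182, -0.1647, 0.1078]
eef_rot: [0.0, -0.689, 0.724, -0.0]
contact_force: [-0.3, 0.2, -1.2]
finger_gap: 0.0193
```

```bash
python3 -c "
from look import *
look('s12')
c=snap('top','t12')
cv2.imwrite('pics/t12c.png',cv2.resize(c['frame'][165:265,300:400,::-1],None,fx=6,fy=6,interpolation=2))
f=cv2.imread('pics/s12.png')[183:223,288:338];cv2.imwrite('pics/s12d.png',cv2.resize(f,None,fx=15,fy=15,interpolation=2))"
```

```text
18.2 [ 0.51823306 -0.16474419  0.1079868 ] [ 0.13793571  0.54109705 -0.38238093] 0.019452478855517635 [ 0.00021909 -0.00015599]
[294. 652.]
[292. 529.]
[289. 336.]
bore [291.01496885 533.64875476]
```

View pics/s12c.png

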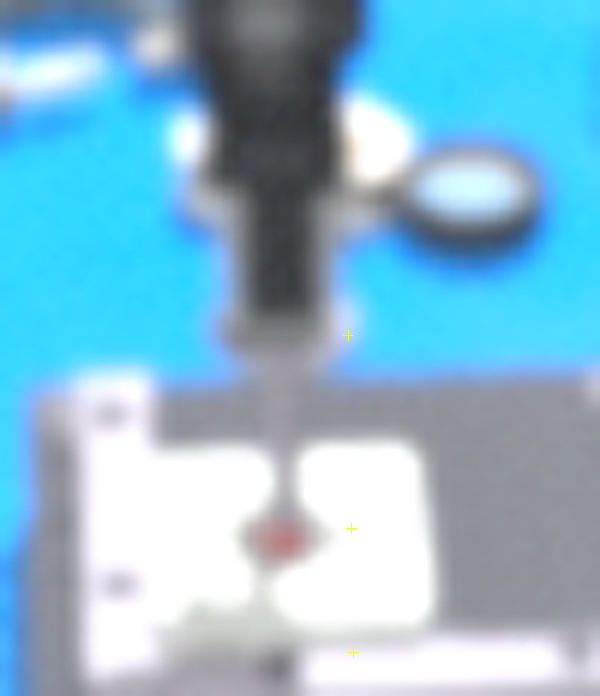

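View pics/s12d.png

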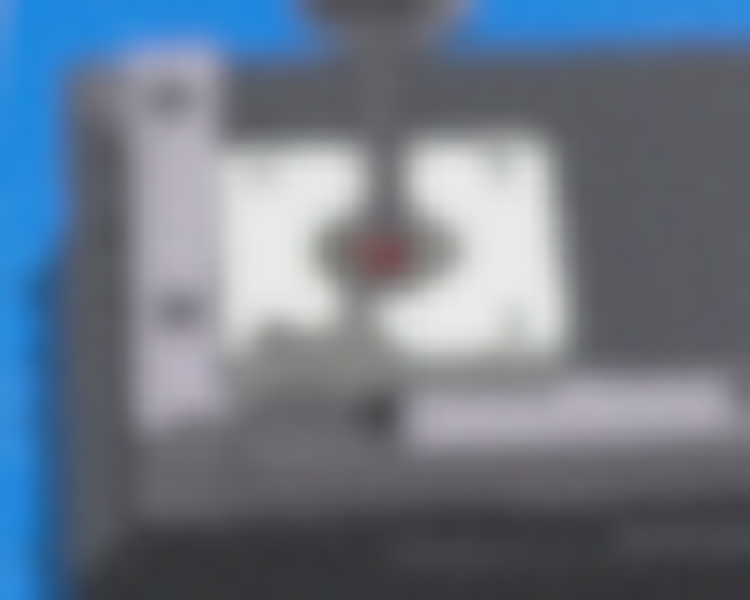

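View pics/t12c.png

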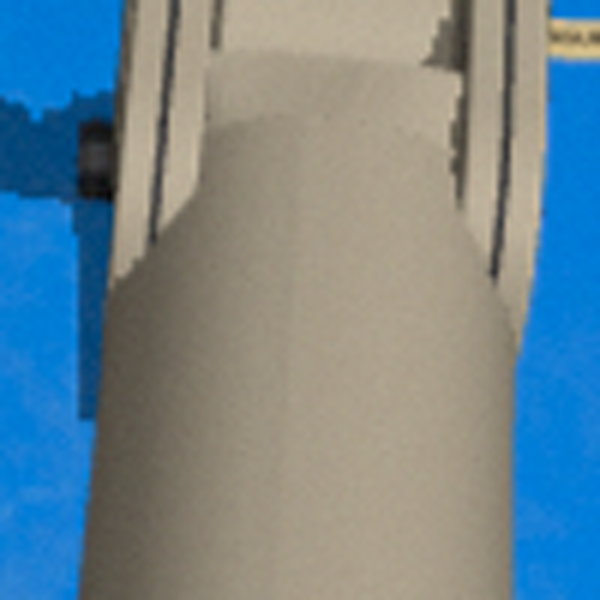

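```bash
python3 -c "
from h import *
s=manip.state();print(s['clock'],s['eef_pos'],np.abs(s['qd']).max(),s['finger_gap'])
print(manip.hand_in())"
```

```text
18.25 [ 0.51817072 -0.16473373  0.107934  ] 0.0009633401316460814 0.01917707541791366
the job is handed in; nothing more can be done
None
```

The job is handed in at 18.25 s. The blank is pushed against both rails, and the probe is held upright in its bore. The hand-in reported no verdict.

**What I did:** With the fingers closed I slid the blank onto the +x rail, then along it onto the +y rail. Each push ended with the force rising and the motion stopping. I then gripped the probe by its grip, drew it straight up out of the stand, carried it over the fixture and lowered it into the bore in steps.

**Last checks:**
- **Blank:** after the push, the cameras put it within about 1 mm of the seat and square to about 0.01 rad. The arm hid it from the top camera at the end. The last side picture still shows it against both rails.
- **Probe position:** the red band sits in the middle of the bore opening in the side view, about 0.7 mm off sideways. The row offset corresponds to under 1 mm. The tool is vertical and the arm still, with the fingers held apart at 19 mm by the 20 mm grip.
- **Contact:** the force readings while lowering stayed around 1 N, which is noise, with no sign of touching.
- **Bystanders:** I did not touch any. I did not measure their positions again at the end.

**Disagreements:**
- The band showed about 1 pixel (about 2 mm) lower in the side picture than the robot's position predicted. I set the depth about 1 mm higher than calculated for that.
- The contact positions of the fingers differed from the camera fit of the rails by about 1 mm, which is within the calibration error.

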